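# Brush out a basket, then hold the brush in the dust box's slot

### The job

Take the flat brush from its wooden stand and brush out the tall narrow basket: go with the bristles down to its bottom and back up at least half its depth, twice. Then pass the brush, bristles first, down through the narrow slot in the lid of the dust extraction box and hold it there: finish while still gripping it upright and still, all of the bristles inside the box below the lid but clear of the box's floor, not jammed against the slot. Leave the basket standing about where it was and the low basket, glue jar and awl undisturbed.

Things in the scene. Friction and masses are not known exactly. Their poses are not given: they have to be found in the camera images.
- brush: Flat brush, 195 mm long, about 0.1 kg, loose, standing upright bristles down in the pocket of the stand. Origin at the bristle tip, its z runs up along the handle, x is the thin direction, y the wide one. From the tip: stiff (rigid) dark bristles 0-50 mm, metal ferrule 50-100 mm, light wooden handle 100-195 mm. Bristles and ferrule are 12 mm (x) by 44 mm (y); the lowest 25 mm of the bristles taper to 6 by 34 mm at the tip. The handle is 14 mm (x) by 24 mm (y), centred.
- brush_tip (a point): middle of the bristle tip, the lowest point of the brush; axes as the brush
- brush_handle (a point): on the brush's axis in the upper part of the handle, where to grip: 165 mm above the bristle tip and 30 mm below the handle's end; axes as the brush. Best gripped across x (14 mm)
- stand_top (a point): middle of the pocket's mouth on top of the fixed wooden brush stand, a block 70 (x) by 100 (y) by 96 mm high with a foot plate 90 by 120 mm. The pocket is 16 (x) by 48 (y) mm and 90 mm deep; the brush stands on its bottom, its axes parallel to the stand's
- tall_basket_mid (a point): the tall narrow woven basket (no handle) that is to be brushed out, loose, about 0.35 kg: 110 mm high, outside about 86 mm across, open at the top, inside 74 mm across at the bottom and 76 mm at the rim. This point is on its axis half-way up (55 mm), z up
- tall_basket_floor (a point): middle of the tall basket's inner floor, 6 mm above its underside, 104 mm below the rim; z up
- low_basket_mid (a point): bystander: a low wide woven basket, 45 mm high, 114 mm across, loose; this point is on its axis 22 mm up. The two baskets may stand in either order
- dust_box: fixed dust extraction box of plywood, 130 (x) by 150 (y) by 130 mm high, with a clear window on its +x side, a dark steel lid 10 mm thick (140 by 160 mm) and a grey fan drum (96 mm across, reaching 105 mm out, 110 mm high) on its -y side. Origin under the middle of the box on the table, z up; inner floor 6 mm above the table
- slot (a point): middle of the slot in the lid, at the lid's upper face, 130 mm above the table; axes as the dust box. The slot goes right through the 10 mm lid, is 14 mm wide along x and 46 mm long along y (2 mm more than the brush head), and opens into the box, 124 mm from this point down to the inner floor
- glue_jar: bystander: amber glass jar with steel cap, 44 mm across, 65 mm high, loose; origin under its middle
- awl: bystander: awl lying on the table, about 175 mm long along its x, square handle 22 mm thick, loose; origin on the table under its middle

How it is judged:
By the outcome, as a careful person would: the job done as asked, in the order asked, and still so for the second after the job is handed in, while the arm keeps its last pose, push and grip.
It also fails if it takes over 58 s, if anything falls off the work surface, if the arm or the gripper's body presses on something with over 40 N, if the wrist force passes 120 N, or if a joint passes its speed limit or range.

### The arm

A 6-joint arm with a two-finger parallel gripper is mounted at the origin on the work surface. World frame = base frame: x ahead of the robot, y to its left, z up, the work surface at z = 0. Lengths are in m, angles in rad, forces in N, time in s.
With the tool pointing down it reaches from about 0.35 to 0.775 m from the base axis. Payload 7.3 kg.
Tool frame: the origin (TCP) lies midway between the tips of the shut fingers; the grasp point (between the pads) lies 19 mm behind it; z points along the fingers, y is the line along which they close (so a half turn about z gives the same grasp; the last joint's range is limited). The gripper opens to 92 mm and grips with 3 to 60 N. Pads are 19 mm wide; open, the fingers measure 130 mm over their backs; the gripper's body (75 mm by 190 mm) begins 47 mm behind the grasp point.
Start: joints at [-0.146, 0.342, 1.524, -0, 1.275, -0.146], TCP at [0.525, 0, 0.206] pointing down, gripper open.
Joint ranges: [-2.53, 2.53], [-0.77, 2.02], [0.04, 2.7], [-1, 4.14], [0.28, 2.66], [-3.11, 3.11]. Speed limits (rad/s): [2.57, 2.57, 3.14, 3.14, 3.14, 3.14].

### API

Orientations are given as [roll, pitch, yaw] about the fixed x, y, z axes, in that order (R = Rz(yaw) Ry(pitch) Rx(roll)).
In Python, from cell import monitor, vision, workorder gives the robot as it stands.
- The arm moves only by the tool move_arm, never from a script. Its argument "rows" is a list of rows, each a list of 5 numbers: the shift along the world's x, y, z in mm, then the turn about the world's z in rad, then the closure, from -1 (fully open) to 1 (shut). A call has 1 to 12 rows; each row shifts and turns the commanded pose from where the row before left it; what a row does not reach is not made up. A row lasts 1/10 s, in which the tool goes at most 50 mm and 8.59 degrees, less where a joint would pass 70% of its speed; a pose out of reach is approached as far as the arm can. A call is refused whole if a number of a shift passes 50 or a number of a turn 0.15, either way. A call with a gripper value outside its range is refused whole. The fingers move at their own pace and stop on an object; "newtons" is the grip in N (left out, the last holds). Time passes only in rows, so rows that do not move let the fingers close. It gives the time, the measured TCP pose, the force, the opening and the grip force at its end, in the units of the state.
- monitor.observe(): the state, without advancing time (a new reading comes with each control period).
- vision.read_camera(name): name is "scene" or "side" or "wrist"; returns the picture (400x640x3 uint8, red, green, blue); there is no depth.
- vision.get_calibration(name): a dict with "K" (3x3 intrinsics, pixels), "T" (4x4, takes a point from camera to world coordinates); the wrist camera has in their place "mount" (4x4, takes a point from camera to tool coordinates, whose origin is the TCP and whose axes are the flange's). Camera axes: x right, y up, looking along -z (the intrinsics and any distortion apply to the point x, -y, -z); pixel columns grow to the right and rows downward; lengths in m; the calibration is good to about 2 mm. A picture is of the moment at which its call begins: read the wrist's pose just before it. get_calibration takes no time and is no camera call.
- workorder.hand_in(): hands the job in; it is judged then, once.
The state is a dict: "time": time; "qpos": joint angles; "qvel": joint speeds; "joint_efforts": joint torques, N m; "tool_pos": TCP position; "tool_rot": TCP orientation; "contact_force": force on the tool from outside, world axes, zero at the start; "torque": the same for the moment, N m; "opening": finger opening in m; "grip_force": force on a finger pad.
Only numpy, scipy, OpenCV 4.12 (cv2) and the standard library are available. Lean on these libraries where they do the work, as an engineer would, in place of code of your own. Each camera call takes 0.05 s, during which the arm holds its last target. There are 200 camera calls.

## Working session

There is one attempt and no reset: what is moved stays moved. The work goes in short steps, Python scripts to look and compute and a tool call to move; the robot and the scene stay as the last step left them, time stands still between calls to the robot, and variables do not carry over. Pictures are saved under pics/ and viewed, at most 10 in all, crops included, and the job is handed in when it is done.

Besides the shell and the picture viewer there is one more tool, called after ">>>" in YAML: its name, and indented under it one key for each argument. move_arm: Moves the arm, as the interface text tells. Its arguments: {"type":"object","properties":{"rows":{"type":"array","items":{"type":"array","items":{"type":"number"}}},"newtons":{"type":"number"}},"required":["rows"]}

```bash
mkdir -p pics; ls; python3 - <<'E'
from cell import monitor, vision
import cv2,numpy as np
s=monitor.observe(); print(s['time'],s['tool_pos'],s['tool_rot'],s['opening'])
for n in ['scene','side','wrist']:
    im=vision.read_camera(n); cv2.imwrite(f'pics/{n}0.png',im[:,:,::-1])
    c=vision.get_calibration(n); print(n,{k:np.round(v,4).tolist() if not isinstance(v,str) else v for k,v in c.items()})
E
```

```text
pics
0.0 [5.24557276e-01 8.14911726e-05 2.05230246e-01] [-3.14006584e+00 -2.09361916e-04  1.57083139e+00] 0.09158328388697808
scene {'K': [[396.4453, 0.0, 317.939], [0.0, 396.4453, 197.5029], [0.0, 0.0, 1.0]], 'T': [[0.0747, -0.6686, 0.7398, 1.2463], [0.9972, 0.0474, -0.0579, -0.044], [0.0036, 0.7421, 0.6703, 0.7515], [0.0, 0.0, 0.0, 1.0]]}
side {'K': [[367.3026, 0.0, 322.3654], [0.0, 367.3026, 195.0477], [0.0, 0.0, 1.0]], 'T': [[0.8576, 0.3887, -0.3369, 0.2204], [-0.5144, 0.6458, -0.5642, -0.5462], [-0.0018, 0.6571, 0.7538, 0.8378], [0.0, 0.0, 0.0, 1.0]]}
wrist {'K': [[346.2281, 0.0, 320.2348], [0.0, 346.2281, 203.2229], [0.0, 0.0, 1.0]], 'mount': [[-0.0004, 0.9672, 0.2539, 0.0668], [1.0, 0.0001, 0.001, -0.0004], [0.001, 0.2539, -0.9672, -0.1784], [0.0, 0.0, 0.0, 1.0]]}
```

View pics/scene0.png

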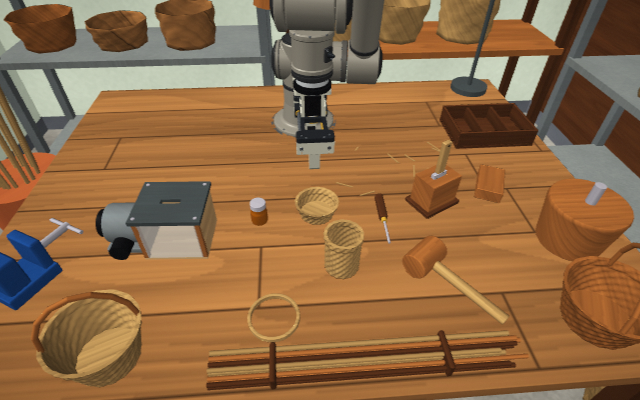

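View pics/side0.png

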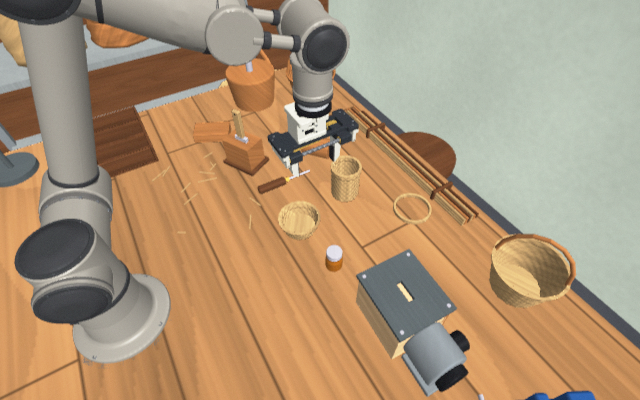

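The scene view shows the brush's handle top at (446,143), the stand at (434,190), tall basket rim about (344,235), slot (171,201). The side view shows the brush top at (237,112), rim (346,165), slot (404,292). Now I'll cast rays.

```bash
cat > h.py <<'E'
import numpy as np,cv2
from cell import monitor,vision
from scipy.spatial.transform import Rotation as R
def T_of(n,s=None):
    c=vision.get_calibration(n); K=np.array(c['K'])
    if n!='wrist': return K,np.array(c['T'])
    T=np.eye(4);T[:3,:3]=R.from_euler('xyz',s['tool_rot']).as_matrix();T[:3,3]=s['tool_pos']
    return K,T@np.array(c['mount'])
def ray(KT,uv):
    K,T=KT; d=np.linalg.inv(K)@[uv[0],uv[1],1]; return T[:3,3],T[:3,:3]@(d*[1,-1,-1])
def onz(KT,uv,z):
    o,d=ray(KT,uv); return o+d*(z-o[2])/d[2]
def tri(rays):
    A=0;b=0
    for o,d in rays:
        d=d/np.linalg.norm(d);P=np.eye(3)-np.outer(d,d);A=A+P;b=b+P@o
    return np.linalg.solve(A,b)
def proj(KT,p):
    K,T=KT; q=np.linalg.inv(T)@np.r_[p,1]; q=K@(q[:3]*[1,-1,-1]); return q[:2]/q[2]
E
python3 - <<'E'
from h import *
S,D=T_of('scene'),T_of('side')
for nm,a,b,z in [('brushtop',(446,143),(237,112),.201),('rim',(344,235),(346,165),.11),('slot',(171,201.5),(404,292),.13)]:
    print(nm,onz(S,a,z).round(3),onz(D,b,z).round(3),tri([ray(S,a),ray(D,b)]).round(3))
for nm,box in [('scene',(110,170,230,240)),('side',(340,240,470,370))]:
    im=cv2.imread(f'pics/{nm}0.png');x0,y0,x1,y1=box;c=im[y0:y1,x0:x1].astype(int)
    m=((c.max(2)<100)&(c.max(2)-c.min(2)<28)).astype(np.uint8)*255
    cs,_=cv2.findContours(m,cv2.RETR_EXTERNAL,cv2.CHAIN_APPROX_SIMPLE)
    k=max(cs,key=cv2.contourArea);p=cv2.approxPolyDP(k,5,True)[:,0]+[x0,y0];KT=T_of(nm)
    print(nm,[(q.tolist(),onz(KT,q,.13)[:2].round(3).tolist()) for q in p])
a=cv2.imread('pics/scene0.png')[120:260,360:560];b=cv2.imread('pics/side0.png')[90:190,180:322]
cv2.imwrite('pics/z1.png',np.hstack([cv2.resize(a,(400,280),interpolation=2),cv2.resize(b,(398,280),interpolation=2)]))
E
```

```text
brushtop [0.462 0.331 0.201] [0.458 0.327 0.201] [0.459 0.333 0.198]
rim [0.664 0.059 0.11 ] [0.661 0.061 0.11 ] [0.662 0.06  0.109]
slot [ 0.55 -0.33  0.13] [ 0.545 -0.333  0.13 ] [ 0.546 -0.332  0.126]
scene [([126, 222], [0.61, -0.414]), ([199, 224], [0.628, -0.255]), ([210, 182], [0.485, -0.249]), ([145, 182], [0.474, -0.407])]
side [([450, 334], [0.565, -0.447]), ([462, 351], [0.561, -0.482]), ([468, 348], [0.575, -0.483]), ([460, 332], [0.584, -0.454])]
```

View pics/z1.png

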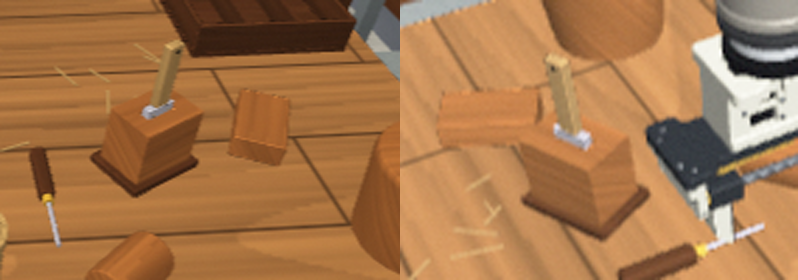

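The crops show the stand turned about 45°: its scene top corners are near (414,178), (435,166), (461,177), (436,188), and the handle top is at (447,143).

```bash
python3 - <<'E'
from h import *
S,D=T_of('scene'),T_of('side')
sc=[(414,178.5),(435,166),(461,176.5),(436,187.5)]
P=np.array([onz(S,q,.096)[:2] for q in sc]);print(P.round(3))
for i in range(4):
    d=P[(i+1)%4]-P[i];print(np.linalg.norm(d).round(3),np.arctan2(d[1],d[0]).round(3))
print(P.mean(0))
sd=[(180+c[0]*142/398 -400*142/398,90+c[1]*100/280) for c in [(527,147),(565,113),(633,137),(597,175)]]
P=np.array([onz(D,q,.096)[:2] for q in sd]);print(P.round(3),P.mean(0))
for i in range(4):
    d=P[(i+1)%4]-P[i];print(np.linalg.norm(d).round(3),np.arctan2(d[1],d[0]).round(3))
E
```

```text
[[0.467 0.268]
 [0.418 0.339]
 [0.467 0.394]
 [0.506 0.315]]
0.086 2.174
0.074 0.842
0.088 -1.112
0.061 -2.272
[0.46449929 0.32876461]
[[0.407 0.345]
 [0.465 0.378]
 [0.513 0.301]
 [0.454 0.264]] [0.45993815 0.32224502]
0.067 0.517
0.091 -1.015
0.07 -2.585
0.094 2.098
```

>>> move_arm:
  rows:
    - [-6,33,6,0.055,-1]
    - [-6,33,6,0.055,-1]
    - [-6,33,6,0.055,-1]
    - [-6,33,6,0.055,-1]
    - [-6,33,6,0.055,-1]
    - [-6,33,6,0.055,-1]
    - [-6,33,6,0.055,-1]
    - [-6,33,6,0.055,-1]
    - [-6,33,6,0.055,-1]
    - [-6,33,6,0.055,-1]
    - [0,0,0,0,-1]
    - [0,0,0,0,-1]

```text
time: 1.35
tool_pos: [0.4646, 0.3303, 0.2654]
tool_rot: [-3.141, 0.0, 2.122]
contact_force: [-0.3, -0.5, 0.6]
opening: 0.0921
grip_force: 0.0
```

```bash
python3 - <<'E'
from h import *
s=monitor.observe();im=vision.read_camera('wrist')[:,:,::-1];cv2.imwrite('pics/w1.png',im)
print(s['time'],s['tool_pos'],s['tool_rot'])
W=T_of('wrist',s);print([proj(W,[.461,.329,z]).round(1) for z in (.201,.096)])
E
```

```text
1.35 [0.46463504 0.33030773 0.265442  ] [-3.14075877e+00  3.56188402e-04  2.12189368e+00]
[array([316.8, 207. ]), array([317.9, 179.8])]
```

View pics/w1.png

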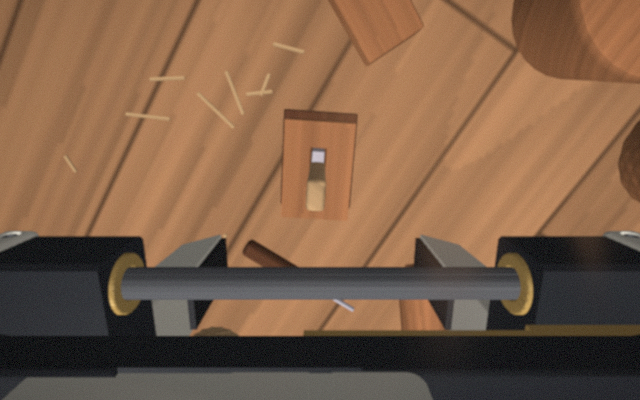

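The wrist view shows the handle end at about (316,195) and the stand's top face between (286,122), (356,123), (349,219) and (283,217).

```bash
python3 - <<'E'
from h import *
s=monitor.observe();W=T_of('wrist',s)
im=cv2.imread('pics/w1.png');h=cv2.cvtColor(im,cv2.COLOR_BGR2HSV)
c=h[140:225,300:335]
P=np.array([onz(W,q,.096)[:2] for q in [(286,122),(356,123),(349,219),(283,217)]])
print(P.round(4),P.mean(0))
for i in range(4):
    d=P[(i+1)%4]-P[i];print(np.linalg.norm(d).round(3),(np.arctan2(d[1],d[0])%np.pi).round(3))
# handle top: light wood
m=((h[:,:,1]<150)&(h[:,:,2]>150)&(h[:,:,0]>12)).astype(np.uint8)*255
m[:, :300]=0;m[:,335:]=0;m[:170]=0;m[225:]=0
cs,_=cv2.findContours(m,0,2)
for k in cs:
    if cv2.contourArea(k)>30: r=cv2.minAreaRect(k);print(r,onz(W,r[0],.201))
z=cv2.resize(im[140:230,270:370],None,fx=5,fy=5,interpolation=2);cv2.imwrite('pics/z2.png',z)
E
```

```text
[[0.4047 0.3609]
 [0.4636 0.3959]
 [0.5109 0.3095]
 [0.4506 0.2752]] [0.45744407 0.33537551]
0.069 0.536
0.098 2.072
0.069 0.518
0.097 2.063
((317.0, 219.0), (34.0, 10.0), 0.0) [0.46612261 0.32049764 0.201     ]
((314.4931335449219, 195.4302520751953), (24.555618286132812, 33.686405181884766), 12.804265022277832) [0.45533741 0.33473356 0.201     ]
```

View pics/z2.png

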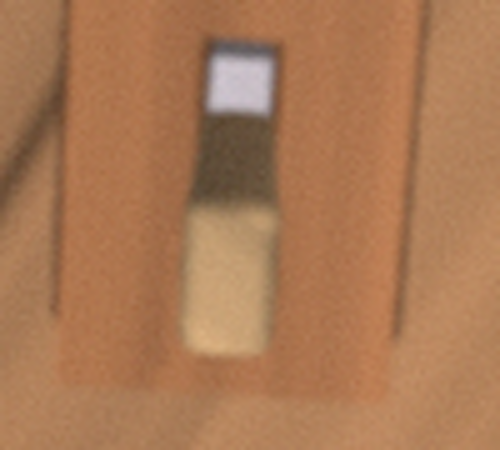

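The handle's top face is centred at pixel (316,196), turned about 0.04 rad from the gripper.

```bash
python3 - <<'E'
from h import *
s=monitor.observe();W=T_of('wrist',s)
p=onz(W,(316,196),.201);print(p,(p-s['tool_pos'])*1000)
print(tri([ray(W,(316,196)),ray(T_of('scene'),(446.5,143)),ray(T_of('side'),(237,112))]))
E
```

```text
[0.45648268 0.33494023 0.201     ] [ -8.38677601   5.39755971 -64.41908848]
[0.45803639 0.33399569 0.19725127]
```

>>> move_arm:
  rows:
    - [-4,2,0,-0.02,-1]
    - [-4,2,-14,-0.02,-1]
    - [0,0,-20,0,-1]
    - [0,0,-20,0,-1]
    - [0,0,-20,0,-1]
    - [0,0,-20,0,-1]
    - [0,0,-14,0,-1]
    - [0,0,-5,0,-1]
    - [0,0,0,0,-1]
    - [0,0,0,0,0.3]
    - [0,0,0,0,0.5]
  newtons: 30

```text
time: 2.5
tool_pos: [0.4575, 0.3341, 0.1539]
tool_rot: [3.14, 0.0, 2.08]
contact_force: [0.2, -0.6, 0.8]
opening: 0.0801
grip_force: 0.0
```

>>> move_arm:
  rows:
    - [0,0,0,0,0.7]
    - [0,0,0,0,1]
    - [0,0,0,0,1]
    - [0,0,0,0,1]
    - [0,0,0,0,1]
    - [0,0,0,0,1]
    - [0,0,0,0,1]
  newtons: 30

```text
time: 3.2
tool_pos: [0.457, 0.334, 0.1529]
tool_rot: [-3.142, 0.0, 2.081]
contact_force: [0.2, 0.7, -0.5]
opening: 0.0247
grip_force: 0.0
```

>>> move_arm:
  rows:
    - [0,0,0,0,1]
    - [0,0,0,0,1]
    - [0,0,0,0,1]
    - [0,0,0,0,1]
  newtons: 40

```text
time: 3.6
tool_pos: [0.457, 0.334, 0.1529]
tool_rot: [3.142, -0.0, 2.081]
contact_force: [-0.2, 0.7, -0.6]
opening: 0.0143
grip_force: 40.0
```

>>> move_arm:
  rows:
    - [0,0,6,0,1]
    - [0,0,12,0,1]
    - [0,0,16,0,1]
    - [0,0,16,0,1]
    - [0,0,18,0,1]
    - [0,0,18,0,1]
    - [0,0,18,0,1]
    - [0,0,18,0,1]
    - [0,0,18,0,1]
    - [0,0,14,0,1]
    - [0,0,6,0,1]
    - [0,0,0,0,1]

```text
time: 4.8
tool_pos: [0.4573, 0.3341, 0.3143]
tool_rot: [3.139, 0.0, 2.081]
contact_force: [-0.7, -0.1, -1.6]
opening: 0.0139
grip_force: 40.0
```

>>> move_arm:
  rows:
    - [18,-23,0,-0.047,1]
    - [18,-23,0,-0.047,1]
    - [18,-23,0,-0.047,1]
    - [18,-23,0,-0.047,1]
    - [18,-23,0,-0.047,1]
    - [18,-23,0,-0.047,1]
    - [18,-23,0,-0.047,1]
    - [18,-23,0,-0.047,1]
    - [18,-23,0,-0.047,1]
    - [18,-23,0,-0.047,1]
    - [15,-24,0,-0.047,1]
    - [10,-20,0,-0.047,1]

```text
time: 6.0
tool_pos: [0.6625, 0.0585, 0.3114]
tool_rot: [-3.139, 0.0, 1.514]
contact_force: [-0.1, 0.5, -0.2]
opening: 0.0137
grip_force: 40.0
```

>>> move_arm:
  rows:
    - [0,0,0,0,1]
    - [0,0,0,0,1]
    - [0,0,0,0,1]

```text
time: 6.3
tool_pos: [0.6615, 0.0609, 0.3127]
tool_rot: [-3.141, -0.0, 1.518]
contact_force: [0.3, 0.1, -1.1]
opening: 0.0135
grip_force: 40.0
```

```bash
python3 - <<'E'
from h import *
s=monitor.observe();ims=[vision.read_camera(n)[:,:,::-1].copy() for n in ('wrist','scene','side')]
for n,i in zip('wsd',ims): cv2.imwrite(f'pics/b_{n}.png',i)
print(s['time'],s['tool_pos'],s['tool_rot'])
a=ims[0][0:300,140:540];b=ims[1][90:290,270:420];c=ims[2][60:220,280:400]
cv2.imwrite('pics/z3.png',np.hstack([a,cv2.resize(b,(225,300),interpolation=2),cv2.resize(c,(225,300),interpolation=2)][:2]))
b=cv2.resize(b,(300,400),interpolation=2);c=cv2.resize(c,(300,400),interpolation=2)
a=cv2.copyMakeBorder(ims[0][:,220:420],0,0,0,0,0)
cv2.imwrite('pics/z3.png',np.hstack([a,b,c]))
E
```

```text
6.3 [0.66153239 0.06093065 0.31271914] [-3.14089543e+00 -3.12761556e-04  1.51820851e+00]
```

View pics/z3.png

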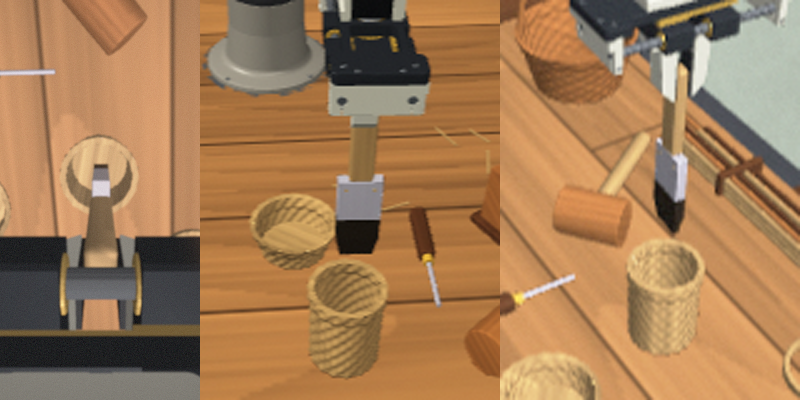

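The wrist crop shows the rim circle centred at about (318.5,173) with the brush over it. The scene view has the brush tip at (349,216) and rim centre (343.7,233.5); the side view has the tip at (349.6,152) and rim (346.4,165.6).

```bash
python3 - <<'E'
from h import *
s=monitor.observe();W=T_of('wrist',s);S=T_of('scene');D=T_of('side')
print('tip',tri([ray(S,(349,216)),ray(D,(349.6,152))]))
print('rim',onz(S,(343.7,233.5),.11),onz(D,(346.4,165.6),.11),onz(W,(318.5,173),.11))
im=cv2.imread('pics/b_w.png');a=cv2.cvtColor(im,cv2.COLOR_BGR2HSV)[190]
# rim extents in each view vs tip expected
print('exp tip', s['tool_pos'], proj(S,s['tool_pos']-[0,0,.146]),proj(D,s['tool_pos']-[0,0,.146]))
for z in (.13,.16,.2): print(z,proj(W,np.r_[s['tool_pos'][:2],z]))
E
```

```text
tip [0.66481179 0.06181074 0.16308175]
rim [0.65964487 0.05900085 0.11      ] [0.66057121 0.05817395 0.11      ] [0.65909248 0.06269932 0.11      ]
exp tip [0.66164195 0.06109383 0.31321063] [346.0990547  215.53936252] [347.13909989 149.68347499]
0.13 [320.87970577 177.57039301]
0.16 [320.91201414 183.17201057]
0.2 [320.96484728 192.33220665]
```

>>> move_arm:
  rows:
    - [-3,-1,-10,0,1]
    - [0,0,-16,0,1]
    - [0,0,-16,0,1]
    - [0,0,-16,0,1]
    - [0,0,-16,0,1]
    - [0,0,-16,0,1]
    - [0,0,-16,0,1]
    - [0,0,-16,0,1]
    - [0,0,-16,0,1]
    - [0,0,-6,0,1]
    - [0,0,0,0,1]
    - [0,0,0,0,1]

```text
time: 7.65
tool_pos: [0.6594, 0.0593, 0.1699]
tool_rot: [3.14, -0.0, 1.517]
contact_force: [0.9, -0.3, -1.6]
opening: 0.0135
grip_force: 40.0
```

>>> move_arm:
  rows:
    - [0,0,-2,0,1]
    - [0,0,-2,0,1]
    - [0,0,0,0,1]
    - [0,0,0,0,1]

```text
time: 8.05
tool_pos: [0.659, 0.059, 0.1651]
tool_rot: [3.141, -0.0, 1.517]
contact_force: [0.1, 0.3, -0.1]
opening: 0.0138
grip_force: 40.0
```

>>> move_arm:
  rows:
    - [0,0,-2,0,1]
    - [0,0,-2,0,1]
    - [0,0,-1,0,1]
    - [0,0,0,0,1]
    - [0,0,0,0,1]

```text
time: 8.55
tool_pos: [0.659, 0.059, 0.1599]
tool_rot: [-3.142, -0.0, 1.517]
contact_force: [0.5, -0.5, -0.9]
opening: 0.0135
grip_force: 40.0
```

>>> move_arm:
  rows:
    - [0,0,-2,0,1]
    - [0,0,0,0,1]
    - [0,0,0,0,1]

```text
time: 8.85
tool_pos: [0.659, 0.059, 0.1579]
tool_rot: [-3.142, 0.0, 1.517]
contact_force: [-0.7, -0.5, -1.0]
opening: 0.0138
grip_force: 40.0
```

>>> move_arm:
  rows:
    - [0,0,-2,0,1]
    - [0,0,0,0,1]
    - [0,0,0,0,1]

```text
time: 9.15
tool_pos: [0.6589, 0.059, 0.1558]
tool_rot: [-3.141, 0.0, 1.517]
contact_force: [0.4, 1.4, -0.5]
opening: 0.0137
grip_force: 40.0
```

>>> move_arm:
  rows:
    - [0,0,-2,0,1]
    - [0,0,0,0,1]
    - [0,0,0,0,1]

```text
time: 9.45
tool_pos: [0.659, 0.059, 0.1538]
tool_rot: [-3.141, 0.0, 1.517]
contact_force: [-0.1, -0.7, -0.7]
opening: 0.0137
grip_force: 40.0
```

>>> move_arm:
  rows:
    - [0,0,-1,0,1]
    - [0,0,0,0,1]
    - [0,0,0,0,1]

```text
time: 9.75
tool_pos: [0.659, 0.0591, 0.153]
tool_rot: [3.141, -0.0, 1.517]
contact_force: [0.3, 0.0, -0.8]
opening: 0.014
grip_force: 40.0
```

>>> move_arm:
  rows:
    - [0,0,-1,0,1]
    - [0,0,0,0,1]
    - [0,0,0,0,1]

```text
time: 10.05
tool_pos: [0.6593, 0.059, 0.1529]
tool_rot: [3.14, 0.0, 1.517]
contact_force: [0.2, -0.5, 6.6]
opening: 0.0134
grip_force: 40.0
```

Floor touched. Now up 75 mm, down again, and up.

>>> move_arm:
  rows:
    - [0,0,10,0,1]
    - [0,0,16,0,1]
    - [0,0,18,0,1]
    - [0,0,18,0,1]
    - [0,0,13,0,1]
    - [0,0,0,0,1]
    - [0,0,0,0,1]
    - [0,0,-16,0,1]
    - [0,0,-18,0,1]
    - [0,0,-18,0,1]
    - [0,0,-14,0,1]
    - [0,0,-5,0,1]

```text
time: 11.25
tool_pos: [0.6575, 0.059, 0.1529]
tool_rot: [-3.136, 0.0, 1.517]
contact_force: [-0.7, -0.4, 21.6]
opening: 0.0137
grip_force: 40.0
```

>>> move_arm:
  rows:
    - [0,0,-2,0,1]
    - [0,0,-1,0,1]
    - [0,0,-1,0,1]
    - [0,0,0,0,1]
    - [0,0,0,0,1]

```text
time: 11.75
tool_pos: [0.6593, 0.059, 0.1529]
tool_rot: [3.14, -0.0, 1.517]
contact_force: [-0.3, 0.6, 4.8]
opening: 0.0137
grip_force: 40.0
```

>>> move_arm:
  rows:
    - [0,0,8,0,1]
    - [0,0,16,0,1]
    - [0,0,18,0,1]
    - [0,0,18,0,1]
    - [0,0,20,0,1]
    - [0,0,20,0,1]
    - [0,0,20,0,1]
    - [0,0,20,0,1]
    - [0,0,18,0,1]
    - [0,0,6,0,1]
    - [0,0,0,0,1]

```text
time: 12.85
tool_pos: [0.6593, 0.059, 0.3167]
tool_rot: [3.14, -0.0, 1.517]
contact_force: [0.3, -0.0, -1.3]
opening: 0.0139
grip_force: 40.0
```

>>> move_arm:
  rows:
    - [-3,-20,0,0,1]
    - [-5,-35,0,0,1]
    - [-5,-40,0,0,1]
    - [-5,-40,0,0,1]
    - [-5,-40,0,0,1]
    - [-5,-40,0,0,1]
    - [-5,-40,0,0,1]
    - [-5,-40,0,0,1]
    - [-5,-36,0,0,1]
    - [-5,-30,0,0,1]
    - [-4,-20,0,0,1]
    - [0,-10,0,0,1]

```text
time: 14.05
tool_pos: [0.6062, -0.3336, 0.3146]
tool_rot: [-3.14, -0.001, 1.515]
contact_force: [0.7, 0.3, -1.4]
opening: 0.0137
grip_force: 40.0
```

>>> move_arm:
  rows:
    - [0,0,0,0,1]
    - [0,0,0,0,1]
    - [0,0,0,0,1]
    - [0,0,0,0,1]

```text
time: 14.45
tool_pos: [0.6075, -0.3306, 0.3163]
tool_rot: [3.141, 0.0, 1.519]
contact_force: [1.6, -0.1, -0.3]
opening: 0.0138
grip_force: 40.0
```

```bash
python3 - <<'E'
from h import *
s=monitor.observe();ims=[vision.read_camera(n)[:,:,::-1].copy() for n in ('wrist','scene','side')]
for n,i in zip('wsd',ims): cv2.imwrite(f'pics/c_{n}.png',i)
print(s['time'],s['tool_pos'],s['tool_rot'])
np.save('c_pose.npy',np.r_[s['tool_pos'],s['tool_rot']])
W=T_of('wrist',s);p=proj(W,[.547,-.332,.13]);print('slot exp',p)
t=s['tool_pos']-[0,0,.147];ps=proj(T_of('scene'),t);pd=proj(T_of('side'),t);print('tip exp',ps,pd,proj(W,t))
def crop(i,p,h,sc): 
    x,y=[int(v) for v in p];c=i[max(y-h,0):y+h,max(x-h,0):x+h];return cv2.resize(c,(400,400),interpolation=2)
a=cv2.resize(ims[0][110:240,190:450],(800,400),interpolation=2)
cv2.imwrite('pics/z4.png',a)
cv2.imwrite('pics/z5.png',np.hstack([crop(ims[1],ps-[0,20],50,4),crop(ims[2],pd-[0,20],50,4)]))
E
```

```text
14.45 [ 0.6075064  -0.33063255  0.31631428] [3.14110442e+00 6.66960948e-05 1.51855185e+00]
slot exp [264.49251176 181.18747385]
tip exp [160.67436364 206.2090235 ] [430.38159117 267.70969331] [320.88218329 184.42167456]
```

View pics/z4.png

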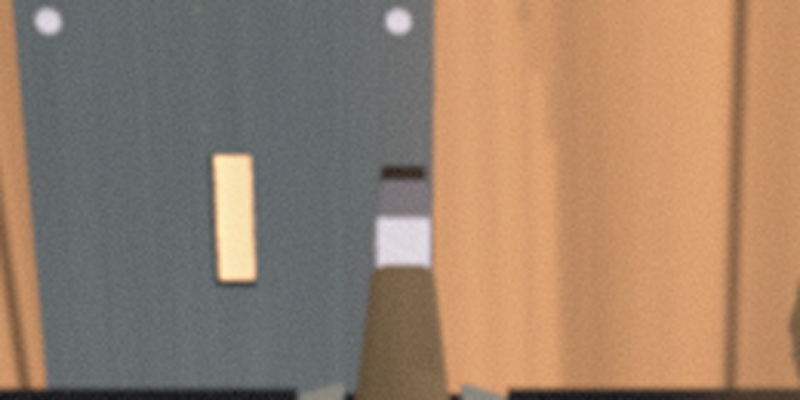

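View pics/z5.png

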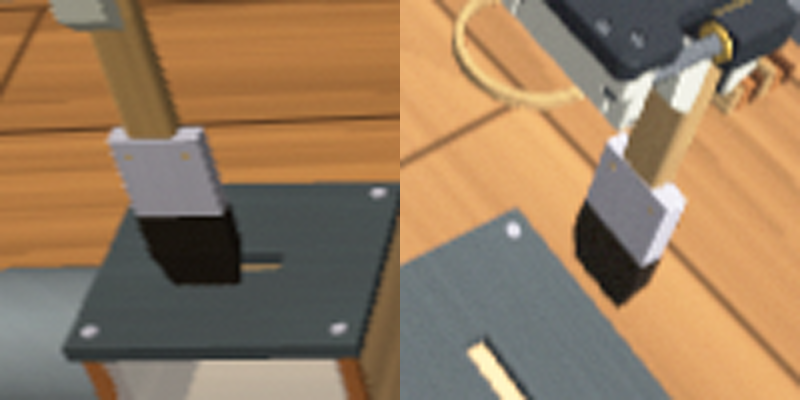

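The wrist crop shows the slot as a bright rectangle, about (259..273, 160..202) in full pixels, tilted slightly, with the brush centred at u≈321. The other views show the tip about 3 mm toward +y of the TCP.

```bash
python3 - <<'E'
from h import *
c=np.load('c_pose.npy');s=dict(tool_pos=c[:3],tool_rot=c[3:])
for n,f,b in [('wrist','pics/c_w.png',(240,140,300,220)),('scene','pics/scene0.png',(150,190,190,215)),('side','pics/side0.png',(380,270,430,315))]:
    KT=T_of(n,s);im=cv2.imread(f);x0,y0,x1,y1=b;k=im[y0:y1,x0:x1].astype(int)
    m=((k[:,:,2]-k[:,:,0])>25).astype(np.uint8)
    _,l,st,ce=cv2.connectedComponentsWithStats(m);i=1+st[1:,4].argmax()
    ys,xs=np.nonzero(l==i);P=np.array([onz(KT,(x+x0,y+y0),.13)[:2] for x,y in zip(xs,ys)])*1000
    r=cv2.minAreaRect(P.astype(np.float32));d=np.cov((P-P.mean(0)).T);w,v=np.linalg.eigh(d);a=v[:,1]*np.sign(v[1,1])
    print(n,P.mean(0).round(1),'rect',np.round(r[0],1),np.round(r[1],1),'yaw',round(np.arctan2(-a[0],a[1]),4))
# lid bolts in wrist and scene-independent yaw: lid edges in wrist
E
```

```text
wrist [ 548.5 -331.3] rect [ 548.4 -331.7] [44.6 14.5] yaw -0.0561
scene [ 552.9 -331.7] rect [ 553.3 -330.6] [39.1  3.4] yaw -0.0524
side [ 545.8 -333.1] rect [ 545.7 -332.8] [44.8 12.2] yaw -0.0579
```

>>> move_arm:
  rows:
    - [-10,0,0,0,1]
    - [-10,-1,0,0,1]
    - [-10,-1,0,0,1]
    - [-10,-1,-6,0,1]
    - [-10,0,-6,0,1]
    - [-7,0,-6,-0.004,1]
    - [-2.5,0,-6,0,1]
    - [0,0,-5,0,1]
    - [0,0,0,0,1]
    - [0,0,0,0,1]
    - [0,0,0,0,1]

```text
time: 15.7
tool_pos: [0.5479, -0.335, 0.2871]
tool_rot: [3.141, 0.0, 1.513]
contact_force: [0.5, -0.9, -0.6]
opening: 0.0137
grip_force: 40.0
```

```bash
python3 - <<'E'
from h import *
s=monitor.observe();ims=[vision.read_camera(n)[:,:,::-1].copy() for n in ('wrist','scene','side')]
for n,i in zip('wsd',ims): cv2.imwrite(f'pics/d_{n}.png',i)
print(s['time'],s['tool_pos'],s['tool_rot'])
def crop(i,x0,y0,w,sc): return cv2.resize(i[y0:y0+w,x0:x0+w],(400,400),interpolation=cv2.INTER_CUBIC)
cv2.imwrite('pics/z6.png',np.hstack([crop(ims[1],120,140,100,4),crop(ims[2],355,220,100,4)]))
E
```

```text
15.7 [ 0.54788561 -0.33500782  0.28712978] [3.14108258e+00 2.93806288e-04 1.51304188e+00]
```

View pics/z6.png

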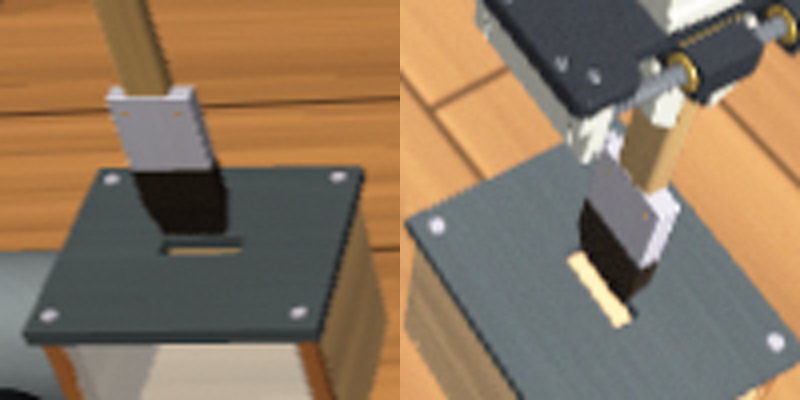

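The scene crop shows the tip edge (161..176.5, 198.8) just behind the slot ends (160.5..180.5, 201.5). The side crop shows ferrule lower corners near (401.5,269.5) and (417.5,286).

```bash
python3 - <<'E'
from h import *
S=T_of('scene');D=T_of('side')
f=lambda KT,x,y,x0,y0,z: (onz(KT,(x0+x/4-.4,y0+y/4-.4),z)[:2]*1000).round(1)
print('scene tip',f(S,164,235,120,140,.14),f(S,227,236,120,140,.14))
print('scene slot',f(S,162,250,120,140,.13),f(S,243,244,120,140,.13))
print('scene ferr low',f(S,132,172,120,140,.19),f(S,213,172,120,140,.19))
print('scene ferr up',f(S,107,95,120,140,.24),f(S,193,95,120,140,.24))
print('side ferr low',f(D,186,198,355,220,.19),f(D,250,265,355,220,.19))
print('side slot ends mid',f(D,175,256,355,220,.13),f(D,225,322,355,220,.13))
E
```

```text
scene tip [ 548.6 -351. ] [ 552.1 -314.9]
scene slot [ 550.2 -354.3] [ 548.3 -308.8]
scene ferr low [ 551.9 -354.6] [ 555.1 -310.3]
scene ferr up [ 548. -355.] [ 551.2 -309.6]
side ferr low [ 543.5 -309.7] [ 546.8 -354.1]
side slot ends mid [ 546.5 -311.9] [ 545.1 -354.2]
```

>>> move_arm:
  rows:
    - [0,0.8,-3,0,1]
    - [0,0,-4,0,1]
    - [0,0,-4,0,1]
    - [0,0,-4,0,1]
    - [0,0,-3,0,1]
    - [0,0,-2,0,1]
    - [0,0,0,0,1]
    - [0,0,0,0,1]

```text
time: 16.65
tool_pos: [0.5476, -0.3342, 0.267]
tool_rot: [3.141, 0.0, 1.513]
contact_force: [-0.7, 1.0, 0.1]
opening: 0.0136
grip_force: 40.0
```

>>> move_arm:
  rows:
    - [0,0,-2,0,1]
    - [0,0,-2,0,1]
    - [0,0,0,0,1]
    - [0,0,0,0,1]

```text
time: 17.05
tool_pos: [0.5475, -0.3341, 0.2629]
tool_rot: [-3.142, -0.0, 1.513]
contact_force: [-0.0, 0.8, -0.6]
opening: 0.0138
grip_force: 40.0
```

Tip is in the slot without contact. Continuing in small steps.

>>> move_arm:
  rows:
    - [0,0,-2,0,1]
    - [0,0,-2,0,1]
    - [0,0,0,0,1]
    - [0,0,0,0,1]

```text
time: 17.45
tool_pos: [0.5475, -0.3342, 0.2588]
tool_rot: [-3.142, -0.0, 1.513]
contact_force: [-0.3, 1.3, -0.5]
opening: 0.0137
grip_force: 40.0
```

>>> move_arm:
  rows:
    - [0,0,-2,0,1]
    - [0,0,0,0,1]
    - [0,0,0,0,1]

```text
time: 17.75
tool_pos: [0.5475, -0.3342, 0.2569]
tool_rot: [-3.142, -0.0, 1.513]
contact_force: [0.9, 0.2, -1.0]
opening: 0.0139
grip_force: 40.0
```

>>> move_arm:
  rows:
    - [0,0,-2,0,1]
    - [0,0,0,0,1]
    - [0,0,0,0,1]

```text
time: 18.05
tool_pos: [0.5475, -0.3342, 0.2549]
tool_rot: [3.142, -0.0, 1.513]
contact_force: [-0.7, -0.4, 0.0]
opening: 0.0137
grip_force: 40.0
```

>>> move_arm:
  rows:
    - [0,0,-2,0,1]
    - [0,0,0,0,1]
    - [0,0,0,0,1]

```text
time: 18.35
tool_pos: [0.5475, -0.3342, 0.2529]
tool_rot: [-3.142, -0.0, 1.513]
contact_force: [0.1, 0.2, -1.0]
opening: 0.0133
grip_force: 40.0
```

>>> move_arm:
  rows:
    - [0,0,-2,0,1]
    - [0,0,0,0,1]
    - [0,0,0,0,1]

```text
time: 18.65
tool_pos: [0.5475, -0.3341, 0.2508]
tool_rot: [-3.142, -0.0, 1.513]
contact_force: [0.4, 0.1, -0.5]
opening: 0.0141
grip_force: 40.0
```

>>> move_arm:
  rows:
    - [0,0,-2,0,1]
    - [0,0,0,0,1]
    - [0,0,0,0,1]

```text
time: 18.95
tool_pos: [0.5475, -0.3342, 0.2489]
tool_rot: [-3.142, -0.0, 1.513]
contact_force: [0.9, 0.3, -0.2]
opening: 0.0141
grip_force: 40.0
```

>>> move_arm:
  rows:
    - [0,0,-2,0,1]
    - [0,0,-2,0,1]
    - [0,0,-2,0,1]
    - [0,0,-2,0,1]
    - [0,0,-2,0,1]
    - [0,0,0,0,1]

```text
time: 19.55
tool_pos: [0.5474, -0.3341, 0.2385]
tool_rot: [-3.141, -0.0, 1.513]
contact_force: [0.8, 0.4, -0.8]
opening: 0.0137
grip_force: 40.0
```

>>> move_arm:
  rows:
    - [0,0,-2,0,1]
    - [0,0,-3,0,1]
    - [0,0,-3,0,1]
    - [0,0,-3,0,1]
    - [0,0,-3,0,1]
    - [0,0,0,0,1]
    - [0,0,0,0,1]

```text
time: 20.25
tool_pos: [0.5475, -0.3342, 0.2249]
tool_rot: [-3.142, -0.0, 1.513]
contact_force: [0.6, -0.1, -0.4]
opening: 0.0134
grip_force: 40.0
```

>>> move_arm:
  rows:
    - [0,0,-3,0,1]
    - [0,0,-3,0,1]
    - [0,0,-3,0,1]
    - [0,0,-3,0,1]
    - [0,0,-3,0,1]
    - [0,0,-3,0,1]
    - [0,0,-2,0,1]
    - [0,0,0,0,1]
    - [0,0,0,0,1]

```text
time: 21.15
tool_pos: [0.5476, -0.3342, 0.205]
tool_rot: [3.141, 0.0, 1.513]
contact_force: [1.4, 0.1, -1.5]
opening: 0.0142
grip_force: 40.0
```

>>> move_arm:
  rows:
    - [0,0,-3,0,1]
    - [0,0,-3,0,1]
    - [0,0,-3,0,1]
    - [0,0,-3,0,1]
    - [0,0,-2,0,1]
    - [0,0,0,0,1]
    - [0,0,0,0,1]
    - [0,0,0,0,1]
    - [0,0,0,0,1]
    - [0,0,0,0,1]
    - [0,0,0,0,1]

```text
time: 22.25
tool_pos: [0.5475, -0.3342, 0.191]
tool_rot: [3.141, 0.0, 1.513]
contact_force: [1.2, -1.0, -1.8]
opening: 0.0137
grip_force: 40.0
```

```bash
python3 - <<'E'
from h import *
s=monitor.observe();print(s['time'],s['tool_pos'],s['contact_force'],s['torque'])
a=[vision.read_camera(n)[:,:,::-1] for n in ('scene','side')]
cv2.imwrite('pics/e.png',np.hstack([cv2.resize(a[0][130:290,80:480],(800,320)),][:1]+[]) if 0 else np.vstack([cv2.resize(a[0][130:280,80:480],(800,300),interpolation=2),cv2.resize(a[1][100:320,200:493],(400,300),interpolation=2).copy() if 0 else cv2.resize(a[1][170:320,70:470],(800,300),interpolation=2)]))
E
```

```text
22.25 [ 0.54753654 -0.33419515  0.19101497] [ 1.22859028 -1.00178326 -1.7534805 ] [-0.00385761  0.04144641 -0.02956957]
```

View pics/e.png

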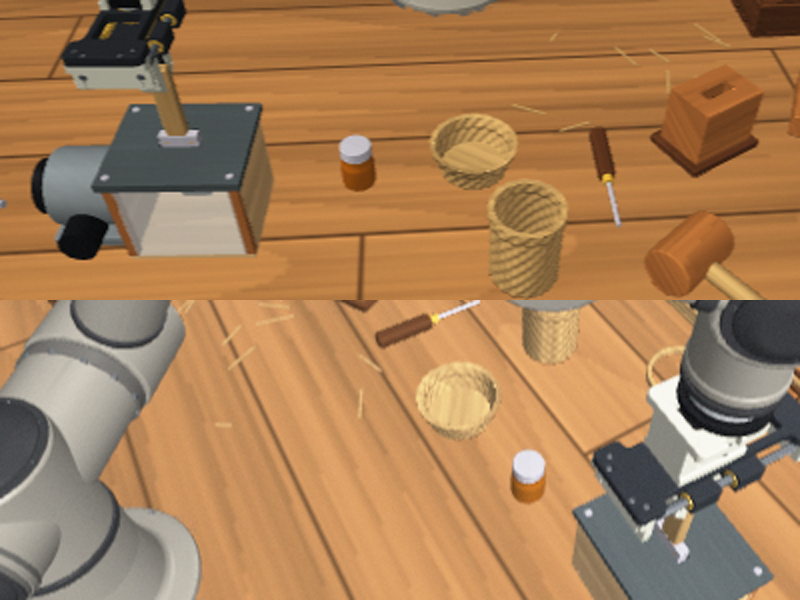

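The brush stands in the slot with about 14 mm of ferrule above the lid, and the baskets, jar and awl are in place. I'll check whether the ~1 N is noise or a light rub.

>>> move_arm:
  rows:
    - [0.3,0,0,0,1]
    - [0,0,0,0,1]
    - [0,0,0,0,1]

```text
time: 22.65
tool_pos: [0.5478, -0.3342, 0.1909]
tool_rot: [3.142, 0.0, 1.513]
contact_force: [0.2, -1.0, -1.0]
opening: 0.0138
grip_force: 40.0
```

>>> move_arm:
  rows:
    - [0,0,0,0,1]
    - [0,0,0,0,1]

```text
time: 22.85
tool_pos: [0.5478, -0.3342, 0.191]
tool_rot: [3.141, 0.0, 1.513]
contact_force: [-0.3, 0.4, -1.2]
opening: 0.0141
grip_force: 40.0
```

>>> move_arm:
  rows:
    - [0,0,0,0,1]
    - [0,0,0,0,1]

```text
time: 23.05
tool_pos: [0.5478, -0.3342, 0.191]
tool_rot: [3.141, 0.0, 1.513]
contact_force: [-0.4, -0.3, -0.7]
opening: 0.0138
grip_force: 40.0
```

Only noise and the brush's own weight remain, so the brush hangs free. Handing in.

```bash
python3 -c "
from cell import workorder
print(workorder.hand_in())"
```

```text
the job is handed in; nothing more can be done
None
```

I brushed the tall basket out twice, touching its floor each time, and handed the job in at 23 s with the brush gripped upright and free in the slot: all bristles are below the lid and the tip is about 38 mm above the box floor, while the last views show the baskets, jar and awl still in place.

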